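# Consolidate sample-jar trays on the lab bench and stack the empties

### The job

Fill up the tray that already holds two jars with the single jars from the other two trays (one on the bench, one on the sloped stand), each jar standing fully down in its own cell. Stack the two emptied trays neatly, squarely one above the other, on the empty tray that stands on the bench. Leave the filled tray and the bottom empty tray where they are, set things down rather than dropping them, and do not disturb the bottles, flask and pot.

Things in the scene. Friction and masses are not known exactly. Their poses are not given: they have to be found in the camera images.
- keep_tray_c (a point): The tray to fill: starts level on the bench, any yaw, with 2 jars. Grey tray 45 (x) by 168 (y) by 28 mm high, 90 g, flat underside, floor 3 mm, walls and dividers 4 mm, full height; 4 open cells 37 mm square along y, centres at y = -61.5, -20.5, 20.5, 61.5 mm. Trays stack rim to underside, 28 mm a layer. Point: tray's centre, 14 mm above its underside; z up, y lengthways.
- bench_tray_c (a point): The tray that starts level on the bench with one jar in it, at any yaw. Identical to keep_tray: 45 (x) by 168 (y) by 28 mm, four cells along y, point at its centre, 14 mm above its underside.
- sloped_tray_c (a point): The tray that starts on the sloped stand with one jar in it, leaning 0.52 rad (30 degrees) from level, its length level across the slope; it only rests there against two low stops. Identical to keep_tray: 45 (x) by 168 (y) by 28 mm, four cells along y, point at its centre, 14 mm above its underside.
- spare_tray_c (a point): The empty tray that starts level on the bench, at any yaw; the bottom of the stack of empties. Identical to keep_tray: 45 (x) by 168 (y) by 28 mm, four cells along y, point at its centre, 14 mm above its underside.
- jar_a_c (a point): One of two jars that start in the tray to be filled: Round amber glass jar, white cap, 28 mm diameter, 66 mm high, 60 g. Standing in a cell, its centre is 22 mm above the tray's centre and it rises 41 mm above the rim. Point: its centre, half-way up; z along its axis to the cap.
- jar_b_c (a point): The other jar that starts in the tray to be filled: Round amber glass jar, white cap, 28 mm diameter, 66 mm high, 60 g. Standing in a cell, its centre is 22 mm above the tray's centre and it rises 41 mm above the rim. Point: its centre, half-way up; z along its axis to the cap.
- jar_c_c (a point): The jar that starts in the one-jar tray on the bench: Round amber glass jar, white cap, 28 mm diameter, 66 mm high, 60 g. Standing in a cell, its centre is 22 mm above the tray's centre and it rises 41 mm above the rim. Point: its centre, half-way up; z along its axis to the cap.
- jar_d_c (a point): The jar that starts in the tray on the sloped stand, leaning with the tray: Round amber glass jar, white cap, 28 mm diameter, 66 mm high, 60 g. Standing in a cell, its centre is 22 mm above the tray's centre and it rises 41 mm above the rim. Point: its centre, half-way up; z along its axis to the cap.
- stand: Fixed aluminium stand; its plate, 66 mm by 180 mm (y), rises 0.52 rad towards its own +x (about away from the robot). Origin on the bench under the plate's middle, whose top face is 55 mm up; the tray's underside centre rests there. Two stops 24 mm long, 12 mm high, at y = -66 and 66 mm below the tray's lower side; between them (84 mm) nothing is beside the tray.
- amber_bottle: Bystander: amber bottle, 60 mm diameter, 160 mm high, origin at its base centre, between the robot and the trays.
- flask: Bystander: conical glass flask, 80 mm diameter at the base, 122 mm high, origin at its base centre, beyond the trays.
- tall_bottle: Bystander: white plastic bottle, 68 mm diameter, 190 mm high, origin at its base centre, beyond the trays.
- squat_pot: Bystander: white pot, 72 mm diameter, 85 mm high, origin at its base centre, beyond the trays.
There are look-alikes about, which are no part of the job. What is shaped like the part that bears spare_tray_c but orange is not meant. What is shaped like the part that bears jar_b_c but yellow is not meant.

How it is judged:
At the end, for the whole second after the job is handed in: All four jars upright, at rest, on the floor of the first tray's cells (5 mm); it and the spare tray level, within 30 mm of their starts; the other two trays stacked level on the spare one in either order (heights within 5 mm), within 12 mm each way and 0.15 rad (either way round), at rest (x of jar_a_c in the frame of keep_tray_c between -0.012 and 0.012 m and y of jar_a_c in the frame of keep_tray_c between -0.075 and 0.075 m and z of jar_a_c in the frame of keep_tray_c between 0.017 and 0.027 m and angle between each of jar_a_c, jar_b_c, jar_c_c, jar_d_c's own z axis and vertical below 0.15 rad and linear speed of each of jar_a, jar_b, jar_c, jar_d, bench_tray, sloped_tray below 0.02 m/s and x of jar_b_c in the frame of keep_tray_c between -0.012 and 0.012 m and y of jar_b_c in the frame of keep_tray_c between -0.075 and 0.075 m and z of jar_b_c in the frame of keep_tray_c between 0.017 and 0.027 m and x of jar_c_c in the frame of keep_tray_c between -0.012 and 0.012 m and y of jar_c_c in the frame of keep_tray_c between -0.075 and 0.075 m and z of jar_c_c in the frame of keep_tray_c between 0.017 and 0.027 m and x of jar_d_c in the frame of keep_tray_c between -0.012 and 0.012 m and y of jar_d_c in the frame of keep_tray_c between -0.075 and 0.075 m and z of jar_d_c in the frame of keep_tray_c between 0.017 and 0.027 m and distance of each of keep_tray_c, spare_tray_c from where it was at the start of the episode below 0.03 m and angle between each of keep_tray_c, spare_tray_c, bench_tray_c, sloped_tray_c's own z axis and vertical below 0.06 rad and height (world z) of each of keep_tray_c, spare_tray_c below 0.018 m and x of bench_tray_c in the frame of spare_tray_c between -0.012 and 0.012 m and y of bench_tray_c in the frame of spare_tray_c between -0.012 and 0.012 m and angle between the y axis of each of bench_tray_c, sloped_tray_c and the y axis of spare_tray_c, either way round below 0.15 rad and x of sloped_tray_c in the frame of spare_tray_c between -0.012 and 0.012 m and y of sloped_tray_c in the frame of spare_tray_c between -0.012 and 0.012 m and ((z of bench_tray_c in the frame of spare_tray_c between 0.023 and 0.033 m and z of sloped_tray_c in the frame of spare_tray_c between 0.051 and 0.061 m) or (z of bench_tray_c in the frame of spare_tray_c between 0.051 and 0.061 m and z of sloped_tray_c in the frame of spare_tray_c between 0.023 and 0.033 m))); the robot touches nothing.
It fails at once if a bystander (bottle, flask or pot) is shifted by more than 30 mm or tipped (distance of any of amber_bottle, flask, tall_bottle, squat_pot from where it was at the start of the episode above 0.03 m or angle between any of amber_bottle, flask, tall_bottle, squat_pot's own z axis and vertical above 0.3 rad).
It fails at once if a jar is tipped over (more than 60 degrees from upright) (angle between any of jar_a_c, jar_b_c, jar_c_c, jar_d_c's own z axis and vertical above 1.05 rad).
It fails at once if a jar or tray is dropped or thrown: moving faster than 0.7 m/s with no finger on it ((contact force between jar_a and the fingers below 0.05 N and linear speed of jar_a above 0.7 m/s) or (contact force between jar_b and the fingers below 0.05 N and linear speed of jar_b above 0.7 m/s) or (contact force between jar_c and the fingers below 0.05 N and linear speed of jar_c above 0.7 m/s) or (contact force between jar_d and the fingers below 0.05 N and linear speed of jar_d above 0.7 m/s) or (contact force between keep_tray and the fingers below 0.05 N and linear speed of keep_tray above 0.7 m/s) or (contact force between bench_tray and the fingers below 0.05 N and linear speed of bench_tray above 0.7 m/s) or (contact force between sloped_tray and the fingers below 0.05 N and linear speed of sloped_tray above 0.7 m/s) or (contact force between spare_tray and the fingers below 0.05 N and linear speed of spare_tray above 0.7 m/s)).
It also fails if it takes over 72 s, if anything falls off the work surface, if the arm or the gripper's body presses on something with over 40 N, if the wrist force passes 120 N, or if a joint passes its speed limit or range.

### The arm

A 7-joint arm with a two-finger parallel gripper is mounted at the origin on the work surface. World frame = base frame: x ahead of the robot, y to its left, z up, the work surface at z = 0. Lengths are in m, angles in rad, forces in N, time in s.
With the tool pointing down it reaches from about 0.425 to 0.95 m from the base axis. Payload 4.7 kg.
Tool frame: the origin (TCP) lies on the centre line of the jaws, within the pads' length; the fingertips stand manip.nose_length ahead of it and the grasp point (between the pads) lies 2 mm behind it (manip.nose_length is the distance from the TCP to the fingertips, in m); z points along the fingers, y is the line along which they close (so a half turn about z gives the same grasp; the last joint's range is limited). The gripper opens to 87 mm and grips with 3 to 60 N. Pads are 19 mm wide; open, the fingers measure 117 mm over their backs; the gripper's body (75 mm by 190 mm) begins 51 mm behind the grasp point.
Start: joints at [1.253, 0.469, -0.049, 1.532, 0.024, 1.141, -0.082], TCP at [0.192, -0.647, 0.24] pointing down, gripper open.
Joint ranges: [-2.59, 2.59], [-0.33, 1.99], [-1.39, 1.29], [0.1, 2.45], [-1.04, 4.18], [0.21, 1.99], [-2.66, 2.66]. Speed limits (rad/s): [2.57, 2.57, 3.14, 3.14, 3.14, 3.14, 3.14].

### API

Orientations are given as [roll, pitch, yaw] about the fixed x, y, z axes, in that order (R = Rz(yaw) Ry(pitch) Rx(roll)).
In Python, from rig import manip gives the robot as it stands.
- The arm moves only by the tool servo_tool, never from a script. Its argument "rows" is a list that holds one entry, the list of rows, each a list of 7 numbers: the shift along the world's x, y, z in m, then the turn, a rotation vector about the world's x, y, z in rad, then the gripper command: -1 is shut, 1 is fully open, values between are in proportion. A call has 1 to 12 rows; each row is the pose to reach, as a shift and turn from the pose commanded when the call began; what a row does not reach only later rows make up. A row lasts 1/10 s, in which the tool goes at most 50 mm and 8.59 degrees, less where a joint would pass 70% of its speed; a pose out of reach is approached as far as the arm can. A call with a gripper value outside its range is refused whole. The fingers move at their own pace and stop on an object; "force" is the grip in N (left out, the last holds). Time passes only in rows, so rows that repeat a pose let the fingers close. It gives the time, the measured TCP pose, the force, the opening and the grip force at its end, in the units of the state.
- manip.state(): the state, without advancing time (a new reading comes with each control period).
- manip.capture(name): name is "scene" or "top" or "wrist"; returns (picture, depth): 400x640x3 uint8, red, green, blue; 400x640 float32, m along the optical axis (not along the pixel's ray), 0 where there is no reading.
- manip.camera_params(name): a dict with "K" (3x3 intrinsics, pixels), "world_from_camera" (4x4, takes a point from camera to world coordinates). Camera axes: x right, y down, z forward; pixel columns grow to the right and rows downward; lengths in m; the calibration is good to about 2 mm. A picture is of the moment at which its call begins: read the wrist's pose just before it. camera_params takes no time and is no camera call; for the wrist camera it gives the pose at the moment of the call.
- manip.finish_job(): hands the job in; it is judged then, once.
Trained networks look in the newest picture that a camera, given by its name, has taken for a name from the list of things; names that differ only in an ending like _2 or _b are one class to them, and where a whole thing is asked for, a point or a joint stands for the part that bears it (a point fixed in the world has none). Each returns a list of dicts, best first, with "conf" (0 to 1); they miss things now and then, are a little off and sometimes report something else, mostly with a low value. They report only what shows in the picture. A call takes as long as a camera call. They do not tell look-alikes from the thing itself.
- manip.outline_of(target, camera): "region" (400x640 bool, what is visible of it) and "uv" ([column, row] in pixels, amid what is visible of it).
The state is a dict: "time_s": time; "joint_positions": joint angles; "joint_velocities": joint speeds; "tau": joint torques, N m; "tcp_pos": TCP position; "eef_rot": TCP orientation; "contact_force": force on the tool from outside, world axes, zero at the start; "torque": the same for the moment, N m; "grip_width": finger opening in m; "gripper_force": force on a finger pad.
Only numpy, scipy, OpenCV 4.12 (cv2) and the standard library are available. Lean on these libraries where they do the work, as an engineer would, in place of code of your own. Each camera call takes 0.05 s, during which the arm holds its last target. There are 200 camera calls.

## Working session

There is one attempt and no reset: what is moved stays moved. The work goes in short steps, Python scripts to look and compute and a tool call to move; the robot and the scene stay as the last step left them, time stands still between calls to the robot, and variables do not carry over. Pictures are saved under pics/ and viewed, at most 12 in all, crops included, and the job is handed in when it is done.

Besides the shell and the picture viewer there is one more tool, called after ">>>" as a command line: name --argument value ..., lists and objects as JSON in quotes. servo_tool: Moves the arm, as the interface text tells. Its arguments: {"type":"object","properties":{"rows":{"type":"array"},"force":{"type":"number"}},"required":["rows"]}

```bash
mkdir -p pics; ls; cat > h.py <<'E'
import numpy as np, cv2
from rig import manip
def cap(n):
    im,d=manip.capture(n); P=manip.camera_params(n); return im,d,P
def cloud(d,P):
    K=P["K"];K=np.array(K);T=np.array(P["world_from_camera"])
    v,u=np.mgrid[:d.shape[0],:d.shape[1]]
    p=np.stack([(u-K[0,2])*d/K[0,0],(v-K[1,2])*d/K[1,1],d],-1)
    w=p@T[:3,:3].T+T[:3,3]; w[d<=0]=np.nan; return w
def save(n,im): cv2.imwrite(f"pics/{n}.png",cv2.cvtColor(im,cv2.COLOR_RGB2BGR))
E
python3 - <<'E'
from h import *
print(manip.nose_length, manip.state())
for n in("top","scene"):
    im,d,P=cap(n); save(n+"0",im); np.savez(n+"0.npz",im=im,w=cloud(d,P)); print(n,np.round(P["K"],1).tolist(),np.round(P["world_from_camera"],3).tolist())
E
```

```text
pics
0.017 {'time_s': 0.0, 'joint_positions': array([ 1.25311429,  0.46946337, -0.04855812,  1.53371703,  0.02404898,
        1.14097424, -0.08232978]), 'joint_velocities': array([ 8.82923126e-04,  5.26518958e-04, -9.57034557e-04,  9.12908595e-04,
        2.88233896e-06, -3.26359324e-04, -4.13162277e-04]), 'tau': array([-5.57132007e-04, -5.07965326e+01, -8.05355539e-02, -2.36153340e+01,
       -6.11968338e-02,  3.80979711e-02,  1.82791164e-04]), 'tcp_pos': array([ 0.19206921, -0.64649869,  0.2384747 ]), 'eef_rot': array([-3.13961432e+00,  4.29062309e-05,  2.88730282e-01]), 'contact_force': array([ 0.23084819, -0.24251309,  0.20433152]), 'torque': array([-0.03311306,  0.00572167, -0.00602251]), 'gripper_force': 0.0, 'grip_width': 0.08686617218664831}
top [[401.7, 0.0, 319.4], [0.0, 401.7, 198.6], [0.0, 0.0, 1.0]] [[-0.008, -0.989, 0.148, 0.392], [-1.0, 0.007, -0.007, -0.038], [0.006, -0.148, -0.989, 1.183], [0.0, 0.0, 0.0, 1.0]]
scene [[432.5, 0.0, 314.9], [0.0, 432.5, 200.2], [0.0, 0.0, 1.0]] [[0.643, 0.476, -0.601, 1.24], [0.766, -0.408, 0.496, -0.571], [-0.009, -0.779, -0.627, 0.783], [0.0, 0.0, 0.0, 1.0]]
```

View pics/top0.png

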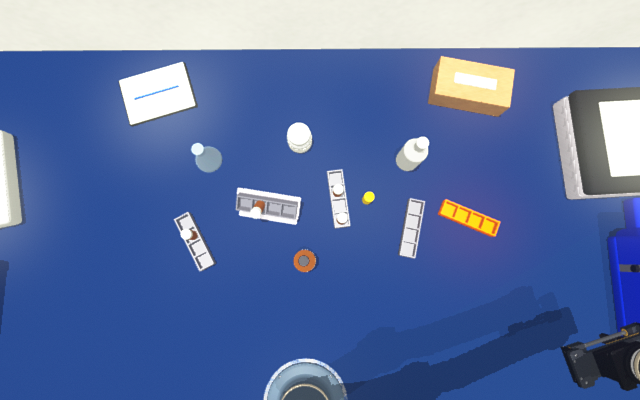

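View pics/scene0.png

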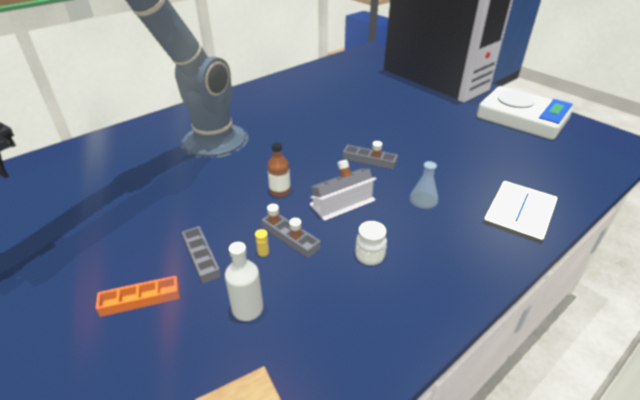

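```bash
cat >> h.py <<'E'
def rect(p):
    (c,s,a)=cv2.minAreaRect((p[:,:2]*1000).astype(np.float32)); b=cv2.boxPoints((c,s,a))
    e=[b[1]-b[0],b[2]-b[1]]; e=max(e,key=np.linalg.norm); y=np.degrees(np.arctan2(e[1],e[0]))
    return np.round(c,1),np.round(s,1),round((y%180),1)
E
python3 - <<'E'
from h import *
from scipy import ndimage as N
D=np.load("top0.npz");w=D["w"];im=D["im"].astype(int);T=np.array(manip.camera_params("top")["world_from_camera"])
for nm,(u,v) in dict(keep=(339,198),spare=(412,228),bench=(194,241)).items():
    sl=np.zeros(w.shape[:2],bool); sl[v-40:v+40,u-32:u+32]=1
    bl=(im[...,2]-im[...,0]>35)
    m=sl&~bl&(w[...,2]>.018)&(w[...,2]<.036)
    l,n=N.label(m,np.ones((3,3)));k=np.argmax(N.sum(m,l,range(1,n+1)))+1
    p=w[l==k];print(nm,len(p),rect(p),np.round(np.median(p[:,2]),4))
    c=sl&(w[...,2]>.055)
    l,n=N.label(c)
    for i in range(1,n+1):
        q=w[l==i]
        if len(q)>8: t=q[q[:,2]>.063]; print("  hi",len(q),len(t),np.round(np.mean(t,0),4),np.round((t.max(0)+t.min(0))/2,4),q[:,2].max().round(3), rect(t) if len(t)>3 else 0)
for nm,(u,v) in dict(amber=(305,261),flask=(205,157),tall=(412,152),pot=(299,138),yellow=(368,198)).items():
    q=w[v-22:v+22,u-22:u+22].reshape(-1,3); q=q[q[:,2]>.03]; print(nm,np.round(np.median(q,0),3),q[:,2].max().round(3))
# stand
q=w[182:228,230:306].reshape(-1,3); q=q[q[:,2]>.02]; print("stand",rect(q)); print(np.round(q.max(0),3),np.round(q.min(0),3))
for v in range(184,226,2): print(v,np.round(w[v,290]*1000).astype(int),D["im"][v,290],np.round(w[v,258]*1000).astype(int),D["im"][v,258])
E
```

```text
keep 288 (array([ 566.8, -100.4]), array([167.6,  45. ]), np.float32(7.2)) 0.0273
  hi 80 75 [ 0.5868 -0.0981  0.0686] [ 0.5874 -0.0969  0.0692] 0.075 (array([587.4, -96.9]), array([25.3, 25.9]), np.float32(178.9))
  hi 58 46 [ 0.5646 -0.1812  0.0664] [ 0.5645 -0.1809  0.0664] 0.07 (array([ 564.5, -181. ]), array([14.3, 25.8]), np.float32(177.8))
  hi 78 76 [ 0.5055 -0.1077  0.0685] [ 0.5053 -0.1069  0.0694] 0.075 (array([ 505.3, -106.8]), array([25. , 25.5]), np.float32(178.6))
spare 353 (array([ 479.3, -312. ]), array([ 46. , 168.2]), np.float32(167.7)) 0.027
bench 376 (array([445.7, 314.8]), array([167.9,  47. ]), np.float32(28.6)) 0.0266
  hi 89 81 [0.4634 0.3244 0.0684] [0.4639 0.3252 0.068 ] 0.073 (array([463.6, 324.7]), array([25.8, 25.9]), np.float32(155.3))
amber [ 0.389 -0.005  0.113] 0.165
flask [0.682 0.277 0.067] 0.126
tall [ 0.673 -0.298  0.127] 0.195
pot [0.735 0.011 0.084] 0.09
yellow [ 0.563 -0.182  0.065] 0.071
stand (array([539.2, 102.6]), array([180.5,  78.7]), np.float32(80.5))
[0.591 0.187 0.12 ] [0.502 0.009 0.039]
184 [614  42   0] [ 66  94 158] [615 138  -1] 
[... 625 characters left out ...]
7  61] [144 144 154] [535 121 101] [181 113  78]
208 [535  38  55] [191 190 200] [528 120 111] [244 246 239]
210 [529  38  52] [191 191 200] [522 119 119] [255 255 255]
212 [524  38  49] [191 192 201] [517 119 114] [255 255 255]
214 [518  38  51] [154 153 162] [512 120 106] [255 255 255]
216 [511  37  63] [146 145 153] [507 120 111] [255 255 255]
218 [504  37  72] [193 193 201] [513 136  -2] [193 198 218]
220 [505  41   6] [254 254 254] [506 136   1] [ 59  88 156]
222 [499  41   7] [255 255 255] [501 136  -1] [ 62  90 157]
224 [494  41  -1] [ 86 109 171] [-9223372036854775808 -9223372036854775808 -9223372036854775808] [ 61  90 157]<stdin>:19: RuntimeWarning: invalid value encountered in cast
```

```bash
cat >> h.py <<'E'
from scipy.spatial.transform import Rotation as R
def go(p,yaw,tilt=0,ax=None):
    "p m, yaw deg tool; tilt deg about horizontal axis at azimuth ax deg"
    s=manip.state(); R0=R.from_euler('xyz',s["eef_rot"])
    Rt=R.from_euler('xyz',[np.pi,0,np.radians(yaw)])
    if tilt: a=np.radians(ax); Rt=R.from_rotvec(np.radians(tilt)*np.array([np.cos(a),np.sin(a),0]))*Rt
    rv=(Rt*R0.inv()).as_rotvec()
    print("shift",np.round(np.array(p)-s["tcp_pos"],4),"rv",np.round(rv,4),"deg",round(np.degrees(np.linalg.norm(rv)),1))
E
python3 - <<'E'
from h import *
from scipy.optimize import minimize
D=np.load("top0.npz");w=D["w"];q=w[182:228,230:306].reshape(-1,3); q=q[q[:,2]>.03]*1000
S=np.sin(.5236);C=np.cos(.5236)
def loc(yaw,O):
    c,s=np.cos(yaw),np.sin(yaw); B=np.array([[C*c,C*s,S],[-s,c,0],[-S*c,-S*s,C]]); return (q-O)@B.T,B
best=None
for yd in np.arange(-20,5,.5):
    l,_=loc(np.radians(yd),np.array([539,102,55.]))
    h=np.histogram(l[:,2],np.arange(0,60,2)); k=h[0].max()
    if best is None or k>best[0]: best=(k,yd)
    print(yd,k,h[1][h[0].argmax()],end="; ")
from scipy import ndimage
for yd in (-13,-11,-9.5,-8,-6):
    l,B=loc(np.radians(yd),np.array([539,102,55.]))
    m=abs(l[:,2]-np.median(l[(l[:,2]>18)&(l[:,2]<36)][:,2]))<4
    m=(l[:,2]>22)&(l[:,2]<34)
    p=l[m];print("\n",yd,m.sum(),rect(p),np.median(p[:,2]),p.min(0),p.max(0))
    t=l[l[:,2]>58]; c=(t.max(0)+t.min(0))/2; print("cap",t.min(0),t.max(0))
go([.47,-.2,.25],10);go([.53,.1,.25],20);go([.464,.325,.25],28.6)
E
```

```text
-20.0 90 2; -19.5 89 2; -19.0 95 0; -18.5 92 0; -18.0 93 0; -17.5 96 0; -17.0 101 0; -16.5 97 0; -16.0 97 0; -15.5 92 0; -15.0 89 0; -14.5 89 0; -14.0 81 0; -13.5 87 22; -13.0 93 22; -12.5 97 22; -12.0 108 22; -11.5 109 22; -11.0 115 22; -10.5 114 22; -10.0 118 22; -9.5 120 22; -9.0 113 22; -8.5 112 22; -8.0 106 22; -7.5 102 22; -7.0 94 22; -6.5 97 0; -6.0 103 0; -5.5 113 0; -5.0 123 0; -4.5 123 0; -4.0 132 0; -3.5 133 0; -3.0 141 0; -2.5 148 0; -2.0 147 0; -1.5 147 0; -1.0 137 0; -0.5 131 0; 0.0 127 0; 0.5 127 0; 1.0 126 0; 1.5 126 0; 2.0 118 0; 2.5 113 0; 3.0 113 4; 3.5 115 4; 4.0 110 4; 4.5 107 2; 
 -13 209 (array([8658.8,  487.4]), array([ 47523. , 168014.9]), np.float32(93.4)) 24.40970386122023 [-19.70767775 -84.13963845  22.01090143] [34.84273219 84.54454778 33.88186735]
cap [-10.09147204   5.89566586  58.16290268] [15.75191044 32.71361738 67.52519359]

 -11 218 (array([8418.8,  597.1]), array([ 46906.4, 168126.6]), np.float32(91.3)) 23.93188453424601 [-16.70355798 -83.70992018  22.02231405] [32.98100276 84.70548388 33.42357619]
cap [-9.36804448  6.91179281 58.18583205] [16.475
[... 310 characters left out ...]
8643.7,  701. ]), array([167712.3,  47049.8]), np.float32(88.9)) 24.072649833014047 [-15.943053   -83.27309688  22.04822224] [33.60612947 84.40588504 33.81862814]
cap [-8.20416631  8.41980982 58.29409108] [17.62867466 35.21435669 67.06786689]

 -6 207 (array([8244. ,  233.6]), array([166511.4,  47438.4]), np.float32(87.3)) 24.43112474446952 [-18.28923301 -83.25437587  22.00042294] [33.04273769 83.70885259 33.66631606]
cap [-7.37713492  9.41258599 58.11564172] [18.41785706 36.22402147 66.88074213]
shift [0.2779 0.4466 0.0114] rv [-0.0017 -0.0005 -0.1143] deg 6.6
shift [0.3379 0.7466 0.0114] rv [-0.0016 -0.0006  0.0602] deg 3.4
shift [0.2719 0.9716 0.0114] rv [-0.0016 -0.0008  0.2103] deg 12.0
```

>>> servo_tool --rows '[[[0.3,0.45,0.01,0,0,-0.1,0.3],[0.3,0.45,0.01,0,0,-0.1,0.3],[0.3,0.45,0.01,0,0,-0.1,0.3],[0.3,0.45,0.01,0,0,-0.1,0.3],[0.3,0.45,0.01,0,0,-0.1,0.3],[0.3,0.45,0.01,0,0,-0.1,0.3],[0.3,0.45,0.01,0,0,-0.1,0.3],[0.3,0.45,0.01,0,0,-0.1,0.3],[0.3,0.45,0.01,0,0,-0.1,0.3],[0.3,0.45,0.01,0,0,-0.1,0.3],[0.34,0.7,0.01,0,0,0.05,0.3],[0.34,0.7,0.01,0,0,0.05,0.3]]]' --force 15

```text
time_s: 1.3
tcp_pos: [0.4914, -0.1314, 0.2488]
eef_rot: [-3.141, 0.0, 0.341]
contact_force: [0.1, -0.2, 0.2]
grip_width: 0.0568
gripper_force: 0.0
```

>>> servo_tool --rows '[[[0.04,0.23,0,0,0,0.05,0.3],[0.04,0.23,0,0,0,0.05,0.3],[0.04,0.23,0,0,0,0.05,0.3],[0.04,0.23,0,0,0,0.05,0.3],[0.04,0.23,0,0,0,0.05,0.3],[-0.027,0.456,-0.1,0,0,0.158,0.3],[-0.027,0.456,-0.1,0,0,0.158,0.3],[-0.027,0.456,-0.1,0,0,0.158,0.3],[-0.027,0.456,-0.1,0,0,0.158,0.3],[-0.027,0.456,-0.1,0,0,0.158,0.3],[-0.027,0.456,-0.1,0,0,0.158,0.3],[-0.027,0.456,-0.1,0,0,0.158,0.3]]]'

```text
time_s: 2.5
tcp_pos: [0.4626, 0.3238, 0.148]
eef_rot: [-3.141, 0.002, 0.501]
contact_force: [0.5, -0.2, -0.5]
grip_width: 0.0565
gripper_force: 0.0
```

```bash
python3 - <<'E'
from h import *
im,d,P=cap("wrist"); save("w1",im); w=cloud(d,P); print(np.round(P["world_from_camera"],3).tolist())
m=(w[...,2]>.063)&(w[...,2]<.08); print(m.sum(),np.nanmedian(w[m],0) if m.any() else 0, rect(w[m]) if m.any() else 0)
m=(w[...,2]>.022)&(w[...,2]<.034);print(m.sum(),rect(w[m]))
go([.4637,.3247,.05],28.6)
E
```

```text
[[0.475, -0.853, -0.215, 0.523], [-0.88, -0.46, -0.117, 0.355], [0.001, 0.245, -0.97, 0.294], [0.0, 0.0, 0.0, 1.0]]
5066 [0.5642826  0.18143109 0.07011916] (array([516.6, 226.9]), array([ 70.8, 244.2]), np.float32(127.8))
2940 (array([515.3, 272.8]), array([168.3, 276.7]), np.float32(147.0))
shift [-0.0003  0.0025 -0.0986] rv [ 0.0012 -0.0007  0.0017] deg 0.1
```

View pics/w1.png

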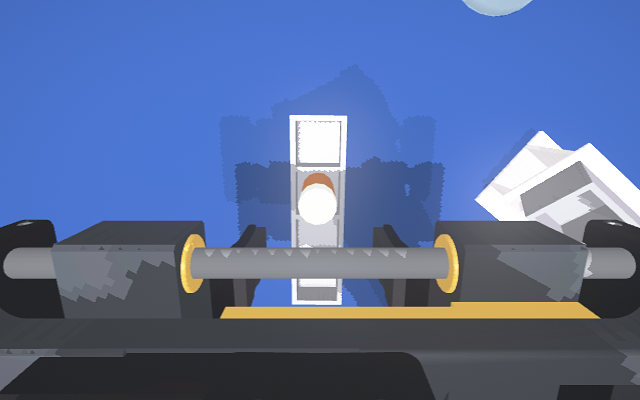

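>>> servo_tool --rows '[[[0.001,0.001,-0.05,0,0,0,0.3],[0.001,0.001,-0.097,0,0,0,0.3],[0.001,0.001,-0.097,0,0,0,0.3],[0.001,0.001,-0.097,0,0,0,-1],[0.001,0.001,-0.097,0,0,0,-1],[0.001,0.001,-0.097,0,0,0,-1],[0.001,0.001,-0.097,0,0,0,-1],[0.001,0.001,-0.097,0,0,0,-1],[0.001,0.001,-0.05,0,0,0,-1],[0.001,0.001,0,0,0,0,-1],[0.001,0.001,0.05,0,0,0,-1],[0.001,0.001,0.075,0,0,0,-1]]]' --force 15

```text
time_s: 3.75
tcp_pos: [0.4661, 0.325, 0.229]
eef_rot: [-3.141, -0.007, 0.497]
contact_force: [0.2, -0.1, -0.5]
grip_width: 0.0277
gripper_force: 14.7
```

```bash
python3 - <<'E'
from h import *
im,d,P=cap("wrist"); w=cloud(d,P); save("w2",im)
go([.6278,-.0927,.23],7.2)
E
```

```text
shift [ 0.1605 -0.4187 -0.0017] rv [-0.0043  0.0109 -0.3713] deg 21.3
```

>>> servo_tool --rows '[[[0.161,-0.418,0,0,0,-0.371,-1],[0.161,-0.418,0,0,0,-0.371,-1],[0.161,-0.418,0,0,0,-0.371,-1],[0.161,-0.418,0,0,0,-0.371,-1],[0.161,-0.418,0,0,0,-0.371,-1],[0.161,-0.418,0,0,0,-0.371,-1],[0.161,-0.418,0,0,0,-0.371,-1],[0.161,-0.418,0,0,0,-0.371,-1],[0.161,-0.418,0,0,0,-0.371,-1],[0.161,-0.418,-0.09,0,0,-0.371,-1],[0.161,-0.418,-0.1,0,0,-0.371,-1],[0.161,-0.418,-0.1,0,0,-0.371,-1]]]'

```text
time_s: 5.0
tcp_pos: [0.6201, -0.0947, 0.1167]
eef_rot: [-3.138, 0.016, 0.126]
contact_force: [-1.9, -0.1, -2.4]
grip_width: 0.0275
gripper_force: 14.6
```

```bash
python3 - <<'E'
from h import *
im,d,P=cap("wrist"); w=cloud(d,P); save("w3",im)
go([.6278,-.0927,.051],7.2)
E
```

```text
shift [ 0.0046  0.0016 -0.0699] rv [-0.001  -0.0084 -0.0005] deg 0.5
```

View pics/w3.png

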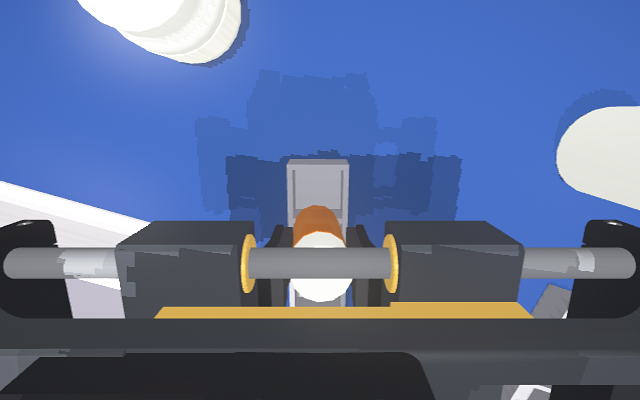

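>>> servo_tool --rows '[[[0.002,0.001,0,0,0,0,-1],[0.002,0.001,0,0,0,0,-1],[0.002,0.001,-0.015,0,0,0,-1],[0.002,0.001,-0.03,0,0,0,-1],[0.002,0.001,-0.03,0,0,0,-1]]]'

```text
time_s: 5.55
tcp_pos: [0.6261, -0.0935, 0.0915]
eef_rot: [-3.141, 0.005, 0.126]
contact_force: [-0.4, 0.2, -1.0]
grip_width: 0.0276
gripper_force: 14.6
```

```bash
python3 - <<'E'
from h import *
go([.6278,-.0927,.051],7.2);print(manip.state()["contact_force"])
E
```

```text
shift [ 0.0017  0.0008 -0.0405] rv [-0.0001 -0.005  -0.0003] deg 0.3
[-0.39709115  0.2364245  -0.98351509]
```

>>> servo_tool --rows '[[[0.001,0.001,-0.02,0,0,0,-1],[0.001,0.001,-0.036,0,0,0,-1],[0.001,0.001,-0.039,0,0,0,-1],[0.001,0.001,-0.039,0,0,0,-1],[0.001,0.001,-0.039,0,0,0,-1],[0.001,0.001,-0.039,0,0,0,0.1],[0.001,0.001,-0.039,0,0,0,0.1],[0.001,0.001,-0.039,0,0,0,0.1],[0.001,0.001,0.0,0,0,0,0.1],[0.001,0.001,0.05,0,0,0,0.1],[0.001,0.001,0.1,0,0,0,0.1],[0.001,0.001,0.13,0,0,0,0.1]]]'

```text
time_s: 6.75
tcp_pos: [0.6307, -0.0924, 0.229]
eef_rot: [3.14, -0.006, 0.126]
contact_force: [0.4, 0.0, 0.4]
grip_width: 0.0478
gripper_force: 0.0
```

```bash
python3 - <<'E'
from h import *
n=np.array([-.4933,.0817,.866]);p=np.array([.5232,.126,.0964])
go(p+n*.1,80.6,-30,80.6);go(p+n*.1+[0,0,.05],80.6,-30,80.6)
E
```

```text
shift [-0.1568  0.2266 -0.046 ] rv [-0.4071 -0.3827  1.2484] deg 78.4
shift [-0.1568  0.2266  0.004 ] rv [-0.4071 -0.3827  1.2484] deg 78.4
```

>>> servo_tool --rows '[[[-0.157,0.227,0.004,-0.407,-0.383,1.248,0.3],[-0.157,0.227,0.004,-0.407,-0.383,1.248,0.3],[-0.157,0.227,0.004,-0.407,-0.383,1.248,0.3],[-0.157,0.227,0.004,-0.407,-0.383,1.248,0.3],[-0.157,0.227,0.004,-0.407,-0.383,1.248,0.3],[-0.157,0.227,0.004,-0.407,-0.383,1.248,0.3],[-0.157,0.227,0.004,-0.407,-0.383,1.248,0.3],[-0.157,0.227,0.004,-0.407,-0.383,1.248,0.3],[-0.157,0.227,0.004,-0.407,-0.383,1.248,0.3],[-0.157,0.227,0.004,-0.407,-0.383,1.248,0.3],[-0.157,0.227,-0.02,-0.407,-0.383,1.248,0.3],[-0.157,0.227,-0.02,-0.407,-0.383,1.248,0.3]]]'

```text
time_s: 7.95
tcp_pos: [0.4711, 0.1336, 0.2022]
eef_rot: [2.623, 0.007, 1.401]
contact_force: [-0.9, 0.0, -1.1]
grip_width: 0.0564
gripper_force: 0.0
```

```bash
python3 - <<'E'
from h import *
s=manip.state();print(s["joint_positions"].round(2))
im,d,P=cap("wrist"); w=cloud(d,P); save("w4",im)
n=np.array([-.4933,.0817,.866]);p=np.array([.5232,.126,.0964])
go(p+n*.03,80.6,-30,80.6)
go(p,80.6,-30,80.6)
E
```

```text
[-0.01  0.09 -0.59  2.27  0.83  0.56 -1.42]
shift [ 0.0365 -0.0058 -0.081 ] rv [ 0.005  -0.0046  0.0051] deg 0.5
shift [ 0.0513 -0.0082 -0.107 ] rv [ 0.005  -0.0046  0.0051] deg 0.5
```

View pics/w4.png

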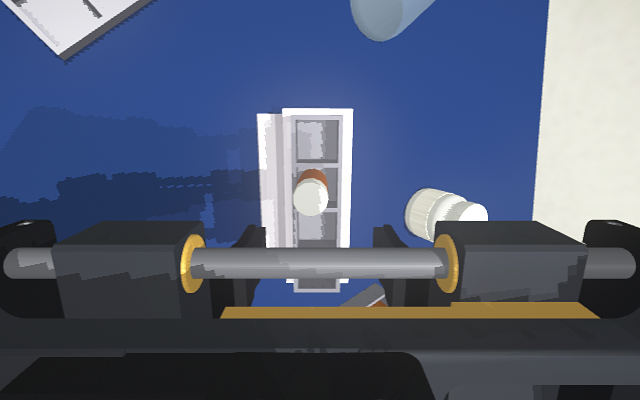

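>>> servo_tool --rows '[[[0.0217,-0.0033,-0.055,0.005,-0.005,0.005,0.3],[0.0217,-0.0033,-0.055,0.005,-0.005,0.005,0.3],[0.0217,-0.0033,-0.055,0.005,-0.005,0.005,0.3],[0.036,-0.006,-0.081,0.005,-0.005,0.005,0.3],[0.051,-0.008,-0.105,0.005,-0.005,0.005,0.3],[0.051,-0.008,-0.105,0.005,-0.005,0.005,0.3],[0.051,-0.008,-0.105,0.005,-0.005,0.005,0.3]]]'

```text
time_s: 8.7
tcp_pos: [0.5236, 0.1271, 0.1002]
eef_rot: [2.614, -0.001, 1.408]
contact_force: [0.2, -0.1, 0.5]
grip_width: 0.0565
gripper_force: 0.0
```

```bash
python3 - <<'E'
from h import *
s=manip.state();print(s["joint_positions"].round(2))
n=np.array([-.4933,.0817,.866]);p=np.array([.5232,.126,.0964])
go(p,80.6,-30,80.6)
go(p+n*.1,80.6,-30,80.6)
go([.5465,-.103,.23],7.2)
E
```

```text
[-0.1   0.35 -0.45  2.29  1.41  0.47 -1.94]
shift [-0.0004 -0.0011 -0.0038] rv [-0.0009  0.0039 -0.0011] deg 0.2
shift [-0.0497  0.0071  0.0828] rv [-0.0009  0.0039 -0.0011] deg 0.2
shift [ 0.0229 -0.2301  0.1298] rv [ 0.4054  0.3927 -1.2502] deg 78.6
```

>>> servo_tool --rows '[[[0,-0.001,-0.003,0,0,0,0.3],[0,-0.001,-0.003,0,0,0,-1],[0,-0.001,-0.003,0,0,0,-1],[0,-0.001,-0.003,0,0,0,-1],[0,-0.001,-0.003,0,0,0,-1],[0,-0.001,-0.003,0,0,0,-1],[-0.007,0.001,0.012,0,0,0,-1],[-0.02,0.003,0.034,0,0,0,-1],[-0.035,0.005,0.06,0,0,0,-1],[-0.05,0.007,0.083,0,0,0,-1],[-0.05,0.007,0.12,0,0,0,-1],[-0.05,0.007,0.12,0,0,0,-1]]]'

```text
time_s: 9.9
tcp_pos: [0.475, 0.1353, 0.224]
eef_rot: [2.607, -0.005, 1.409]
contact_force: [0.4, 0.8, -0.2]
grip_width: 0.0274
gripper_force: 15.0
```

```bash
python3 - <<'E'
from h import *
s=manip.state();print(s["joint_positions"].round(2))
go([.5465,-.103,.23],7.2)
E
```

```text
[ 0.01  0.05 -0.59  2.25  0.76  0.56 -1.34]
shift [ 0.0715 -0.2383  0.006 ] rv [ 0.4082  0.4012 -1.2494] deg 78.7
```

>>> servo_tool --rows '[[[0.072,-0.238,0.006,0.408,0.401,-1.249,-1],[0.072,-0.238,0.006,0.408,0.401,-1.249,-1],[0.072,-0.238,0.006,0.408,0.401,-1.249,-1],[0.072,-0.238,0.006,0.408,0.401,-1.249,-1],[0.072,-0.238,0.006,0.408,0.401,-1.249,-1],[0.072,-0.238,0.006,0.408,0.401,-1.249,-1],[0.072,-0.238,0.006,0.408,0.401,-1.249,-1],[0.072,-0.238,0.006,0.408,0.401,-1.249,-1],[0.072,-0.238,0.006,0.408,0.401,-1.249,-1],[0.072,-0.238,0.006,0.408,0.401,-1.249,-1],[0.072,-0.238,-0.07,0.408,0.401,-1.249,-1],[0.072,-0.238,-0.07,0.408,0.401,-1.249,-1]]]'

```text
time_s: 11.1
tcp_pos: [0.5431, -0.1044, 0.146]
eef_rot: [-3.134, 0.008, 0.13]
contact_force: [-0.0, 0.9, -0.5]
grip_width: 0.0273
gripper_force: 15.0
```

>>> servo_tool --rows '[[[0,0,-0.02,0,0,0,-1],[0,0,-0.02,0,0,0,-1],[0,0,-0.02,0,0,0,-1]]]'

```text
time_s: 11.4
tcp_pos: [0.545, -0.1042, 0.129]
eef_rot: [-3.134, 0.005, 0.129]
contact_force: [0.6, -0.2, -0.1]
grip_width: 0.0275
gripper_force: 15.0
```

```bash
python3 - <<'E'
from h import *
s=manip.state();print(s["joint_positions"].round(2))
go([.5465,-.103,.051],7.2)
im,d,P=cap("wrist"); w=cloud(d,P); save("w5",im)
im,d,P=cap("top"); w=cloud(d,P); save("t5",im)
E
```

```text
[ 0.32  0.42 -0.26  1.92  0.13  0.83 -1.45]
shift [ 0.0015  0.0012 -0.078 ] rv [-0.0072 -0.0055 -0.0037] deg 0.6
```

View pics/w5.png

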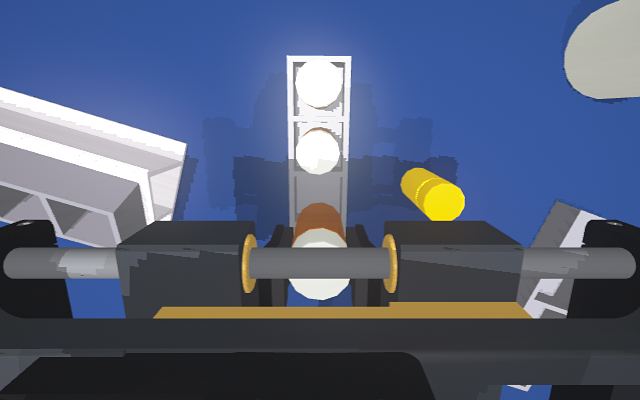

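>>> servo_tool --rows '[[[0.001,0.001,-0.04,-0.007,-0.005,0,-1],[0.001,0.001,-0.065,-0.007,-0.005,0,-1],[0.001,0.001,-0.074,-0.007,-0.005,0,-1],[0.001,0.001,-0.077,-0.007,-0.005,0,-1],[0.001,0.001,-0.077,-0.007,-0.005,0,-1],[0.001,0.001,-0.077,-0.007,-0.005,0,-1]]]'

```text
time_s: 12.1
tcp_pos: [0.5474, -0.1036, 0.0536]
eef_rot: [3.141, -0.003, 0.128]
contact_force: [-0.3, -0.3, -0.0]
grip_width: 0.0275
gripper_force: 15.0
```

>>> servo_tool --rows '[[[0,0,0,0,0,0,0.1],[0,0,0,0,0,0,0.1],[0,0,0,0,0,0,0.1],[0,0,0.05,0,0,0,0.1],[0,0,0.1,0,0,0,0.1],[0,0,0.15,0,0,0,0.1],[0,0,0.175,0,0,0,0.3],[0,0,0.175,0,0,0,0.3]]]'

```text
time_s: 12.9
tcp_pos: [0.5488, -0.1036, 0.232]
eef_rot: [3.139, -0.009, 0.128]
contact_force: [-0.1, 0.5, -1.1]
grip_width: 0.0543
gripper_force: 0.0
```

```bash
python3 - <<'E'
from h import *
go([.4457,.3148,.2],28.6)
im,d,P=cap("top"); w=cloud(d,P); save("t6",im);np.savez("t6.npz",im=im,w=w)
from scipy import ndimage as N
m=(w[...,2]>.018)&(w[...,2]<.036)&~(im[...,2].astype(int)-im[...,0]>35)
sl=np.zeros_like(m);sl[201:281,162:226]=1;m&=sl
l,n=N.label(m,np.ones((3,3)));k=np.argmax(N.sum(m,l,range(1,n+1)))+1;print(rect(w[l==k]))
q=w[182:228,230:306].reshape(-1,3); q=q[q[:,2]>.03]*1000
c,s=.9866,-.1633;B=np.array([[.866*c,.866*s,.5],[-s,c,0],[-.5*c,-.5*s,.866]])
L=(q-[548.4,101.1,55.4])@B.T; p=L[(L[:,2]>24)&(L[:,2]<36)]; print(rect(p/1000),np.median(p[:,2]))
E
```

```text
shift [-0.1031  0.4184 -0.032 ] rv [-0.0005  0.0097  0.3715] deg 21.3
(array([443.9, 314.1]), array([168.2,  47.1]), np.float32(28.2))
(array([-0.3,  0.1]), array([168. ,  47.7]), np.float32(89.5)) 27.48075542487772
```

>>> servo_tool --rows '[[[-0.104,0.418,-0.005,0,0.01,0.37,0.5],[-0.104,0.418,-0.005,0,0.01,0.37,0.5],[-0.104,0.418,-0.005,0,0.01,0.37,0.5],[-0.104,0.418,-0.005,0,0.01,0.37,0.5],[-0.104,0.418,-0.005,0,0.01,0.37,0.5],[-0.104,0.418,-0.005,0,0.01,0.37,0.5],[-0.104,0.418,-0.005,0,0.01,0.37,0.5],[-0.104,0.418,-0.005,0,0.01,0.37,0.5],[-0.104,0.418,-0.08,0,0.01,0.37,0.5],[-0.104,0.418,-0.13,0,0.01,0.37,0.5],[-0.104,0.418,-0.13,0,0.01,0.37,0.5],[-0.104,0.418,-0.13,0,0.01,0.37,0.5]]]'

```text
time_s: 14.15
tcp_pos: [0.4381, 0.3123, 0.0915]
eef_rot: [-3.139, 0.022, 0.5]
contact_force: [-0.5, -0.6, 1.7]
grip_width: 0.0653
gripper_force: 0.0
```

```bash
python3 - <<'E'
from h import *
go([.4450,.3145,.022],28.4)
im,d,P=cap("wrist"); w=cloud(d,P); save("w7",im)
E
```

```text
shift [ 0.0069  0.0022 -0.0695] rv [ 0.008  -0.0205 -0.0043] deg 1.3
```

View pics/w7.png

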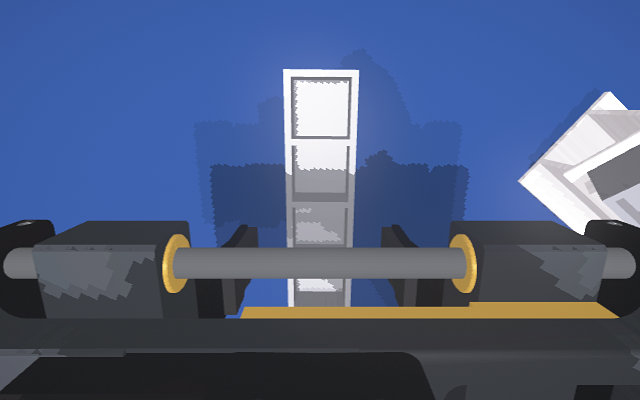

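>>> servo_tool --rows '[[[0.003,0.001,-0.035,0,0,0,0.5],[0.003,0.001,-0.06,0,0,0,0.5],[0.003,0.001,-0.065,0,0,0,0.5],[0.003,0.001,-0.065,0,0,0,0.5],[0.003,0.001,-0.065,0,0,0,0.5]]]'

```text
time_s: 14.7
tcp_pos: [0.4463, 0.3163, 0.0339]
eef_rot: [-3.138, 0.006, 0.497]
contact_force: [-0.5, 1.0, 0.9]
grip_width: 0.0652
gripper_force: 0.0
```

```bash
python3 - <<'E'
from h import *
go([.4450,.3145,.022],28.4)
E
```

```text
shift [-0.0013 -0.0018 -0.0119] rv [-0.0005 -0.0074 -0.0018] deg 0.4
```

>>> servo_tool --rows '[[[-0.001,-0.002,-0.011,0,-0.007,0,0.5],[-0.001,-0.002,-0.011,0,-0.007,0,0.5],[-0.001,-0.002,-0.011,0,-0.007,0,-1],[-0.001,-0.002,-0.011,0,-0.007,0,-1],[-0.001,-0.002,-0.011,0,-0.007,0,-1],[-0.001,-0.002,-0.011,0,-0.007,0,-1],[-0.001,-0.002,0.02,0,-0.007,0,-1],[-0.001,-0.002,0.06,0,-0.007,0,-1],[-0.001,-0.002,0.11,0,-0.007,0,-1],[-0.001,-0.002,0.16,0,-0.007,0,-1],[-0.001,-0.002,0.2,0,-0.007,0,-1],[-0.001,-0.002,0.2,0,-0.007,0,-1]]]' --force 25

```text
time_s: 15.9
tcp_pos: [0.4465, 0.3161, 0.2382]
eef_rot: [-3.14, -0.009, 0.498]
contact_force: [-0.1, 1.3, -0.6]
grip_width: 0.0442
gripper_force: 25.0
```

```bash
python3 - <<'E'
from h import *
go([.55,0,.23],20);go([.4793,-.312,.23],-12.3)
E
```

```text
shift [ 0.1035 -0.3161 -0.0082] rv [-0.0047  0.0074 -0.1487] deg 8.5
shift [ 0.0328 -0.6281 -0.0082] rv [-0.0025  0.0086 -0.7124] deg 40.8
```

>>> servo_tool --rows '[[[0.1,-0.316,0,0,0.005,-0.3,-1],[0.1,-0.316,0,0,0.005,-0.3,-1],[0.1,-0.316,0,0,0.005,-0.3,-1],[0.1,-0.316,0,0,0.005,-0.3,-1],[0.1,-0.316,0,0,0.005,-0.3,-1],[0.1,-0.316,0,0,0.005,-0.3,-1],[0.1,-0.316,0,0,0.005,-0.3,-1],[0.033,-0.628,0,-0.002,0.008,-0.712,-1],[0.033,-0.628,0,-0.002,0.008,-0.712,-1],[0.033,-0.628,0,-0.002,0.008,-0.712,-1],[0.033,-0.628,0,-0.002,0.008,-0.712,-1],[0.033,-0.628,0,-0.002,0.008,-0.712,-1]]]'

```text
time_s: 17.1
tcp_pos: [0.4902, -0.2484, 0.2309]
eef_rot: [3.141, 0.013, -0.214]
contact_force: [0.9, -0.4, -1.3]
grip_width: 0.0446
gripper_force: 25.0
```

```bash
python3 - <<'E'
from h import *
go([.4793,-.312,.1],-12.3)
E
```

```text
shift [-0.0109 -0.0636 -0.1309] rv [-0.0023 -0.0131 -0.0008] deg 0.8
```

>>> servo_tool --rows '[[[-0.005,-0.05,0,0,0,0,-1],[-0.005,-0.05,0,0,0,0,-1],[-0.005,-0.05,-0.05,0,0,0,-1],[-0.005,-0.05,-0.09,0,0,0,-1],[-0.005,-0.05,-0.12,0,0,0,-1],[-0.005,-0.05,-0.12,0,0,0,-1],[-0.005,-0.05,-0.12,0,0,0,-1]]]'

```text
time_s: 17.8
tcp_pos: [0.4865, -0.2965, 0.1117]
eef_rot: [3.141, 0.013, -0.214]
contact_force: [0.4, -0.6, -1.4]
grip_width: 0.0449
gripper_force: 25.0
```

```bash
python3 - <<'E'
from h import *
go([.4793,-.312,.051],-12.3)
im,d,P=cap("wrist"); w=cloud(d,P); save("w8",im)
m=(w[...,2]>.02)&(w[...,2]<.035);print(m.sum())
E
```

```text
shift [-0.0072 -0.0155 -0.0607] rv [-0.0025 -0.0124 -0.0007] deg 0.7
12812
```

View pics/w8.png

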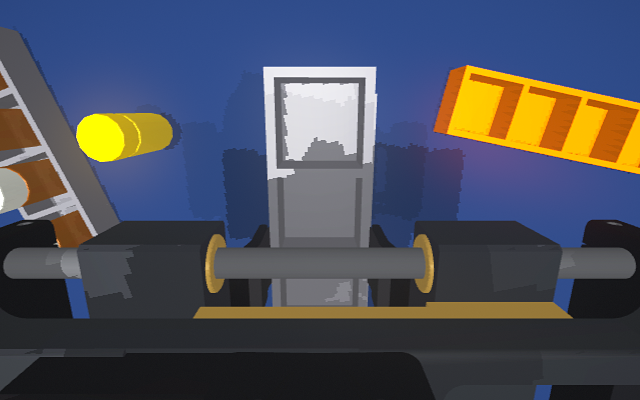

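>>> servo_tool --rows '[[[-0.0055,-0.016,0,-0.003,-0.012,0,-1],[-0.0055,-0.016,-0.02,-0.003,-0.012,0,-1],[-0.0055,-0.016,-0.04,-0.003,-0.012,0,-1],[-0.0055,-0.016,-0.048,-0.003,-0.012,0,-1],[-0.0055,-0.016,-0.048,-0.003,-0.012,0,-1],[-0.0055,-0.016,-0.048,-0.003,-0.012,0,-1]]]'

```text
time_s: 18.45
tcp_pos: [0.4822, -0.3133, 0.0655]
eef_rot: [3.14, -0.003, -0.214]
contact_force: [-0.0, 0.5, -0.8]
grip_width: 0.0447
gripper_force: 25.0
```

```bash
python3 - <<'E'
from h import *
go([.481,-.3124,.051],-12.3)
im,d,P=cap("top"); w=cloud(d,P); save("t8",im)
E
```

```text
shift [-0.0012  0.0009 -0.0145] rv [ 0.0025  0.003  -0.0006] deg 0.2
```

>>> servo_tool --rows '[[[-0.001,0.001,-0.007,0.002,0.003,0,-1],[-0.001,0.001,-0.011,0.002,0.003,0,-1],[-0.001,0.001,-0.013,0.002,0.003,0,-1],[-0.001,0.001,-0.014,0.002,0.003,0,-1],[-0.001,0.001,-0.014,0.002,0.003,0,-1]]]'

```text
time_s: 19.0
tcp_pos: [0.4802, -0.3119, 0.0499]
eef_rot: [-3.141, 0.003, -0.214]
contact_force: [0.3, -0.5, -1.1]
grip_width: 0.0452
gripper_force: 25.0
```

>>> servo_tool --rows '[[[0,0,-0.001,0,0,0,-1],[0,0,-0.002,0,0,0,-1],[0,0,-0.002,0,0,0,-1]]]'

```text
time_s: 19.3
tcp_pos: [0.4803, -0.312, 0.0497]
eef_rot: [-3.142, 0.002, -0.214]
contact_force: [-3.1, 1.8, 10.2]
grip_width: 0.0448
gripper_force: 25.0
```

>>> servo_tool --rows '[[[0,0,0.001,0,0,0,0.4],[0,0,0.001,0,0,0,0.4],[0,0,0.001,0,0,0,0.4],[0,0,0.04,0,0,0,0.4],[0,0,0.09,0,0,0,0.4],[0,0,0.14,0,0,0,0.4],[0,0,0.19,0,0,0,0.4],[0,0,0.19,0,0,0,0.4]]]'

```text
time_s: 20.1
tcp_pos: [0.484, -0.3139, 0.2458]
eef_rot: [3.137, -0.012, -0.214]
contact_force: [0.6, -0.1, 0.2]
grip_width: 0.0609
gripper_force: 0.0
```

```bash
python3 - <<'E'
from h import *
n=np.array([-.4933,.0817,.866]);ex=np.array([.8544,-.1414,.5])
p=np.array([.5484,.1011,.0554])+n*.023-ex*.0003
print(p,p+n*.12)
go([.5,-.1,.25],40);go(p+n*.12+[0,0,.03],80.6,-30,80.6)
im,d,P=cap("wrist"); w=cloud(d,P); save("w9",im)
m=(w[...,2]>.05)&(w[...,2]<.062)&(abs(w[...,0]-.48)<.12)&(abs(w[...,1]+.31)<.08);print(m.sum(),rect(w[m]) if m.any() else 0)
E
```

```text
[0.53679778 0.10302152 0.075168  ] [0.47760178 0.11282552 0.179088  ]
shift [0.016  0.2139 0.0042] rv [0.0014 0.0132 0.9126] deg 52.3
shift [-0.0064  0.4268 -0.0367] rv [-0.4868 -0.3143  1.578 ] deg 96.3
1780 (array([ 486.2, -311.6]), array([ 45.1, 153.5]), np.float32(167.6))
```

View pics/w9.png

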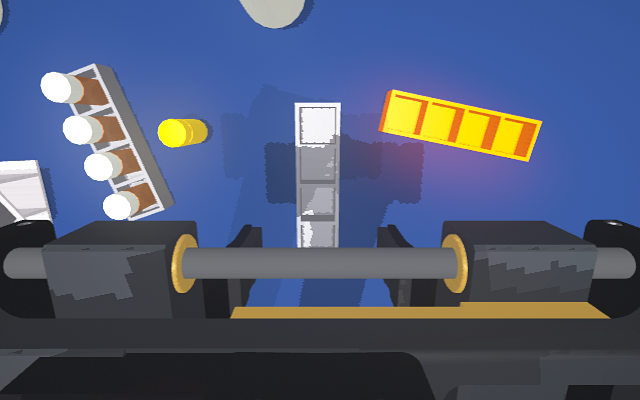

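>>> servo_tool --rows '[[[-0.006,0.427,-0.036,-0.487,-0.314,1.578,0.4],[-0.006,0.427,-0.036,-0.487,-0.314,1.578,0.4],[-0.006,0.427,-0.036,-0.487,-0.314,1.578,0.4],[-0.006,0.427,-0.036,-0.487,-0.314,1.578,0.4],[-0.006,0.427,-0.036,-0.487,-0.314,1.578,0.4],[-0.006,0.427,-0.036,-0.487,-0.314,1.578,0.4],[-0.006,0.427,-0.036,-0.487,-0.314,1.578,0.4],[-0.006,0.427,-0.036,-0.487,-0.314,1.578,0.4],[-0.006,0.427,-0.036,-0.487,-0.314,1.578,0.4],[-0.006,0.427,-0.036,-0.487,-0.314,1.578,0.4],[-0.006,0.427,-0.036,-0.487,-0.314,1.578,0.4],[-0.006,0.427,-0.036,-0.487,-0.314,1.578,0.4]]]'

```text
time_s: 21.35
tcp_pos: [0.472, 0.1143, 0.1999]
eef_rot: [2.626, 0.016, 1.402]
contact_force: [-0.0, -0.1, -1.1]
grip_width: 0.0608
gripper_force: 0.0
```

>>> servo_tool --rows '[[[0,0,0,0,0,0,0.5],[0,0,0,0,0,0,0.5]]]'

```text
time_s: 21.55
tcp_pos: [0.4744, 0.115, 0.2019]
eef_rot: [2.623, 0.012, 1.397]
contact_force: [-0.0, 0.2, -0.2]
grip_width: 0.0647
gripper_force: 0.0
```

```bash
python3 - <<'E'
from h import *
n=np.array([-.4933,.0817,.866])
p=np.array([.5368,.103,.0752]);print(manip.state()["joint_positions"].round(2))
go(p+n*.05,80.6,-30,80.6);go(p,80.6,-30,80.6)
im,d,P=cap("wrist"); w=cloud(d,P); save("w10",im)
E
```

```text
[ 0.02  0.08 -0.56  2.28  0.82  0.53 -1.37]
shift [ 0.0377 -0.0079 -0.0834] rv [ 0.011  -0.0073  0.0095] deg 0.9
shift [ 0.0624 -0.012  -0.1267] rv [ 0.011  -0.0073  0.0095] deg 0.9
```

View pics/w10.png

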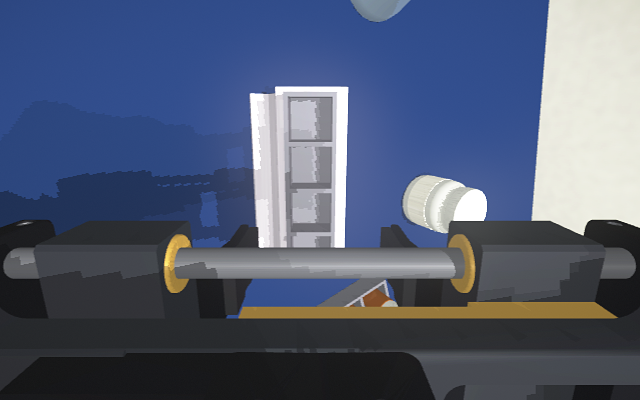

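>>> servo_tool --rows '[[[0.0377,-0.008,-0.083,0.011,-0.007,0.01,0.5],[0.0377,-0.008,-0.083,0.011,-0.007,0.01,0.5],[0.0377,-0.008,-0.083,0.011,-0.007,0.01,0.5],[0.0377,-0.008,-0.083,0.011,-0.007,0.01,0.5],[0.047,-0.0095,-0.1,0.011,-0.007,0.01,0.5],[0.055,-0.011,-0.114,0.011,-0.007,0.01,0.5],[0.055,-0.011,-0.114,0.011,-0.007,0.01,0.5],[0.055,-0.011,-0.114,0.011,-0.007,0.01,0.5]]]'

```text
time_s: 22.4
tcp_pos: [0.5294, 0.1045, 0.0889]
eef_rot: [2.617, 0.0, 1.409]
contact_force: [-0.3, 0.1, 0.1]
grip_width: 0.0655
gripper_force: 0.0
```

```bash
python3 - <<'E'
from h import *
n=np.array([-.4933,.0817,.866])
p=np.array([.5368,.103,.0752]);s=manip.state();print(s["joint_positions"].round(2),s["contact_force"])
go(p,80.6,-30,80.6)
E
```

```text
[-0.08  0.37 -0.41  2.3   1.49  0.43 -1.98] [-0.25110512  0.07522228  0.1417194 ]
shift [ 0.0074 -0.0015 -0.0137] rv [ 0.0004  0.0013 -0.0027] deg 0.2
```

>>> servo_tool --rows '[[[0.004,-0.001,-0.007,0,0,0,0.5],[0.007,-0.0015,-0.0135,0,0,0,0.5],[0.007,-0.0015,-0.0135,0,0,0,0.5],[0.007,-0.0015,-0.0135,0,0,0,0.5],[0.007,-0.0015,-0.0135,0,0,0,-1],[0.007,-0.0015,-0.0135,0,0,0,-1],[0.007,-0.0015,-0.0135,0,0,0,-1],[0.007,-0.0015,-0.0135,0,0,0,-1],[0.007,-0.0015,-0.0135,0,0,0,-1]]]' --force 25

```text
time_s: 23.3
tcp_pos: [0.5365, 0.1027, 0.0751]
eef_rot: [2.616, 0.001, 1.41]
contact_force: [-0.4, -0.6, 4.3]
grip_width: 0.045
gripper_force: 25.0
```

>>> servo_tool --rows '[[[-0.004,0.0008,0.008,0,0,0,-1],[-0.012,0.002,0.022,0,0,0,-1],[-0.025,0.004,0.043,0,0,0,-1],[-0.045,0.007,0.078,0,0,0,-1],[-0.06,0.01,0.12,0,0,0,-1],[-0.06,0.01,0.16,0,0,0,-1],[-0.06,0.01,0.18,0,0,0,-1],[-0.06,0.01,0.18,0,0,0,-1]]]'

```text
time_s: 24.1
tcp_pos: [0.4775, 0.1134, 0.2584]
eef_rot: [2.611, -0.002, 1.409]
contact_force: [0.9, 0.4, -1.2]
grip_width: 0.0448
gripper_force: 25.0
```

```bash
python3 - <<'E'
from h import *
s=manip.state();print(s["joint_positions"].round(2),s["contact_force"])
go([.51,-.1,.26],40);go([.480,-.312,.26],-12.3)
im,d,P=cap("top");w=cloud(d,P);save("t11",im)
E
```

```text
[ 0.07 -0.02 -0.56  2.22  0.58  0.58 -1.09] [ 0.87879218  0.43088846 -1.20354085]
shift [ 0.0325 -0.2134  0.0016] rv [ 0.2663  0.4722 -0.6935] deg 50.4
shift [ 0.0025 -0.4254  0.0016] rv [ 0.4889  0.3352 -1.5814] deg 96.8
```

>>> servo_tool --rows '[[[0.03,-0.3,0.002,0.489,0.335,-1.581,-1],[0.03,-0.3,0.002,0.489,0.335,-1.581,-1],[0.03,-0.3,0.002,0.489,0.335,-1.581,-1],[0.03,-0.3,0.002,0.489,0.335,-1.581,-1],[0.03,-0.3,0.002,0.489,0.335,-1.581,-1],[0.003,-0.425,0.002,0.489,0.335,-1.581,-1],[0.003,-0.425,0.002,0.489,0.335,-1.581,-1],[0.003,-0.425,0.002,0.489,0.335,-1.581,-1],[0.003,-0.425,0.002,0.489,0.335,-1.581,-1],[0.003,-0.425,0.002,0.489,0.335,-1.581,-1],[0.003,-0.425,0.002,0.489,0.335,-1.581,-1],[0.003,-0.425,0.002,0.489,0.335,-1.581,-1]]]'

```text
time_s: 25.35
tcp_pos: [0.4784, -0.3129, 0.2534]
eef_rot: [-3.134, 0.008, -0.216]
contact_force: [-0.4, -0.4, -1.8]
grip_width: 0.045
gripper_force: 25.0
```

>>> servo_tool --rows '[[[0,0,-0.05,0,0,0,-1],[0,0,-0.1,0,0,0,-1],[0,0,-0.1,0,0,0,-1],[0,0,-0.1,0,0,0,-1]]]'

```text
time_s: 25.75
tcp_pos: [0.4786, -0.3118, 0.1558]
eef_rot: [-3.134, 0.005, -0.211]
contact_force: [1.1, -0.6, -0.2]
grip_width: 0.0449
gripper_force: 25.0
```

```bash
python3 - <<'E'
from h import *
s=manip.state();print(s["joint_positions"].round(2),s["contact_force"])
go([.480,-.312,.079],-12.3)
im,d,P=cap("top");w=cloud(d,P);save("t12",im)
sl=w[188:268,380:444].reshape(-1,3)
h=s["tcp_pos"][2]; 
m=(sl[:,2]>.045)&(sl[:,2]<.062); print("low",m.sum(),rect(sl[m]))
m=(sl[:,2]>h-.01)&(sl[:,2]<h+.016); print("held",m.sum(),rect(sl[m]))
E
```

```text
[ 0.53  0.39 -0.02  1.87  0.    0.89 -1.28] [ 1.1067467  -0.62215099 -0.15233729]
shift [ 0.0014 -0.0002 -0.0768] rv [-0.0082 -0.0032 -0.0037] deg 0.5
low 100 (array([ 482.4, -298.9]), array([ 41.2, 169.1]), np.float32(177.0))
held 285 (array([ 481. , -312.7]), array([ 46.5, 169.2]), np.float32(167.9))
```

>>> servo_tool --rows '[[[0,0,-0.03,-0.008,-0.003,-0.003,-1],[0,0,-0.055,-0.008,-0.003,-0.003,-1],[0,0,-0.068,-0.008,-0.003,-0.003,-1],[0,0,-0.071,-0.008,-0.003,-0.003,-1],[0,0,-0.073,-0.008,-0.003,-0.003,-1],[0,0,-0.073,-0.008,-0.003,-0.003,-1]]]'

```text
time_s: 26.4
tcp_pos: [0.4801, -0.313, 0.0849]
eef_rot: [3.141, -0.005, -0.215]
contact_force: [-0.7, -0.3, -1.2]
grip_width: 0.0446
gripper_force: 25.0
```

>>> servo_tool --rows '[[[0,0,-0.001,0,0,0,-1],[0,0,-0.002,0,0,0,-1],[0,0,-0.002,0,0,0,-1]]]'

```text
time_s: 26.7
tcp_pos: [0.4792, -0.3125, 0.0818]
eef_rot: [3.141, -0.003, -0.215]
contact_force: [-0.4, -0.1, -0.5]
grip_width: 0.0451
gripper_force: 25.0
```

>>> servo_tool --rows '[[[0,0,-0.001,0,0,0,-1],[0,0,-0.002,0,0,0,-1],[0,0,-0.002,0,0,0,-1],[0,0,-0.002,0,0,0,-1]]]'

```text
time_s: 27.1
tcp_pos: [0.4792, -0.3123, 0.0795]
eef_rot: [3.141, -0.003, -0.215]
contact_force: [0.7, -0.2, -0.8]
grip_width: 0.0451
gripper_force: 25.0
```

>>> servo_tool --rows '[[[0,0,-0.0005,0,0,0,-1],[0,0,-0.001,0,0,0,-1],[0,0,-0.001,0,0,0,-1]]]'

```text
time_s: 27.4
tcp_pos: [0.4792, -0.3125, 0.0794]
eef_rot: [3.141, -0.003, -0.215]
contact_force: [-1.9, 1.1, 5.9]
grip_width: 0.0447
gripper_force: 25.0
```

Contact at the expected height; release and retreat.

>>> servo_tool --rows '[[[0,0,0.0005,0,0,0,0.4],[0,0,0.0005,0,0,0,0.4],[0,0,0.0005,0,0,0,0.4],[0,0,0.0005,0,0,0,0.4],[0,0,0.04,0,0,0,0.4],[0,0,0.09,0,0,0,0.4],[0,0,0.14,0,0,0,0.4],[0,0,0.18,0,0,0,0.4],[-0.1,-0.2,0.18,0,0,0,0.4],[-0.1,-0.2,0.18,0,0,0,0.4],[-0.1,-0.2,0.18,0,0,0,0.4],[-0.1,-0.2,0.18,0,0,0,0.4]]]'

```text
time_s: 28.6
tcp_pos: [0.3887, -0.4927, 0.2587]
eef_rot: [3.141, -0.003, -0.215]
contact_force: [1.3, 0.5, -0.7]
grip_width: 0.061
gripper_force: 0.0
```

>>> servo_tool --rows '[[[0,-0.1,0,0,0,0,0.4],[0,-0.1,0,0,0,0,0.4],[0,-0.1,0,0,0,0,0.4],[0,-0.1,0,0,0,0,0.4]]]'

```text
time_s: 29.0
tcp_pos: [0.3889, -0.5918, 0.2571]
eef_rot: [-3.14, -0.001, -0.217]
contact_force: [0.5, 0.1, -0.6]
grip_width: 0.0604
gripper_force: 0.0
```

```bash
python3 - <<'E'
from h import *
im,d,P=cap("top");w=cloud(d,P);save("t13",im)
sl=w[188:268,380:444].reshape(-1,3)
m=(sl[:,2]>.076)&(sl[:,2]<.092); print("top",m.sum(),rect(sl[m]),np.median(sl[m][:,2]))
m=(sl[:,2]>.02)&(sl[:,2]<.092); print("all",m.sum(),rect(sl[m]))
sl=w[158:238,307:371].reshape(-1,3)
m=(sl[:,2]>.018)&(sl[:,2]<.036); print("keep",m.sum(),rect(sl[m]))
from scipy import ndimage as N
m=np.zeros(w.shape[:2],bool);m[158:238,322:358]=1;m&=w[...,2]>.063;l,n=N.label(m)
print([(np.round(np.mean(w[l==i],0),4),(l==i).sum()) for i in range(1,n+1)])
s,_,_=cap("scene");save("s13",s[100:320,60:460])
for nm,(u,v) in dict(amber=(305,261),flask=(205,157),tall=(412,152),pot=(299,138)).items():
    q=w[v-22:v+22,u-22:u+22].reshape(-1,3); q=q[q[:,2]>.03]; print(nm,np.round(np.median(q,0),3))
E
```

```text
top 371 (array([ 481.3, -313.8]), array([ 46.7, 168.8]), np.float32(167.3)) 0.08354464810169993
all 1351 (array([ 475.7, -341.1]), array([104.6, 173.7]), np.float32(167.7))
keep 308 (array([ 571.3, -134. ]), array([168.2, 112.5]), np.float32(7.1))
[(array([ 0.6277, -0.093 ,  0.0688]), np.int64(73)), (array([ 0.5867, -0.098 ,  0.0689]), np.int64(76)), (array([ 0.5482, -0.1046,  0.0685]), np.int64(77)), (array([ 0.5055, -0.1077,  0.0688]), np.int64(76))]
amber [ 0.389 -0.005  0.112]
flask [0.683 0.278 0.067]
tall [ 0.673 -0.298  0.128]
pot [0.736 0.011 0.083]
```

View pics/s13.png

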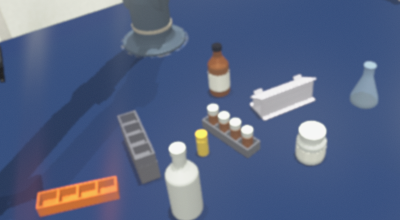

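The crop shows four jars in the tray around (230,128) and a square three-layer stack around (137,145). The bystanders haven't moved, and the measured heights match what they should be.

```bash
python3 -c "
from rig import manip
print(manip.finish_job())"
```

```text
the job is handed in; nothing more can be done
None
```

The job is handed in at about 29 s: the last pictures show all four jars standing down in the tray to fill, both emptied trays stacked squarely on the spare tray (about 2 mm off), and the bottles, flask and pot unmoved; the hand-in returned no verdict.

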